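# Open the lens shutter and push the part sled home on a measuring stage

### The job

Get the measuring stage ready for a reading: with the fingertips, first push the orange tab so that the dust shutter slides fully open and uncovers the lens, then gently push the sled by its blue plate along its channel until it is fully home against the end stop. The brass pin must stay standing on the sled untouched; pick nothing up, leave the jar, ring gauge and loupe where they are, and finish with the hand clear of everything.

Things in the scene. Friction and masses are not known exactly. Their poses are not given: they have to be found in the camera images.
- stage: Fixed black measuring stage. Origin: centre of its underside on the table, midway between lens and lamp; x along the sled channel towards the end stop (away from the robot, within 15 degrees), y to the lens, z up. Channel: floor 12 mm above the table, x -180 to +70 mm, 74 mm wide, rails 10 mm high. Lens tube (x +-25, y 66 to 136 mm) and lamp box (x +-30, y -58 to -140 mm): tops 85 mm above the table.
- sled: Loose aluminium sled, 0.4 to 0.7 kg, 140 x 70 x 12 mm, in the channel with 2 mm play each side. Origin: centre of its underside; axes as the stage's. An upright end plate, 8 mm thick, 64 mm wide, top 50 mm above the table, at each end: the near (-x) one is blue. Starts 45 to 90 mm short of home; home is x = 0 in the stage frame. Slides on 1 to 4 N of friction; more than 60 N from the fingers fails.
- sled_push (a point): Centre of the near (-x) face of the sled's blue push plate, 70 mm from the sled's origin, 36 mm above the table. Push here towards the stage's +x.
- end_stop (a point): Middle of the steel end stop's face, 70 mm along +x from the stage's origin; the stop is 90 mm wide, its top 52 mm above the table. The sled's far end rests on it when home.
- pin: Loose brass stepped pin, standing upright near the sled's middle (within 6 mm), 28 mm in diameter at the foot, 56 mm tall; origin at the centre of its underside, 24 mm above the table, z up its axis. It slides or topples if the sled is jerked.
- shutter_tab (a point): Centre of the shutter's orange finger tab: 8 mm thick in the stage's x, 30 mm wide in y, 28 mm tall, from 88 to 116 mm above the table, standing just above the lens tube, at y = 72 mm and x = -20 mm + the shutter joint's value in the stage frame; nothing else near is as high. Push its near (-x) face towards the stage's +x.
- shutter (a joint): Slide of the dust shutter before the lens, m, along the stage's +x: 0 is closed, 0.055 is fully open at its stop. Starts 0 to 0.015. Stays where it is left; takes about 2 N to move. The fingers must never press on it with more than 60 N.
- jar: Loose jar, 44 mm in diameter, 75 mm tall, standing on the table; origin at the centre of its underside. Leave alone.
- ring_gauge: Loose steel ring gauge, 54 mm outside, 22 mm tall, flat on the table; origin at the centre of its underside. Leave alone.
- loupe: Loose black loupe, 38 mm in diameter, 40 mm tall, standing on the table; origin at the centre of its underside. Leave alone.
Mind the look-alikes: they are no part of the job. Several things have the shape of the sled; the one meant has the colours described above.

How it is judged:
By the outcome, as a careful person would: the job done as asked, in the order asked, and still so for the second after the job is handed in, with the robot touching nothing.
It also fails if it takes over 45 s, if anything falls off the work surface, if the arm or the gripper's body presses on something with over 40 N, if the wrist force passes 120 N, or if a joint passes its speed limit or range.

### The arm

A 6-joint arm with a two-finger parallel gripper is mounted at the origin on the work surface. World frame = base frame: x ahead of the robot, y to its left, z up, the work surface at z = 0. Lengths are in m, angles in rad, forces in N, time in s.
With the tool pointing down it reaches from about 0.4 to 0.825 m from the base axis. Payload 7 kg.
Tool frame: the origin (TCP) lies on the mounting face of the last link; the fingertips stand 178 mm ahead of it and the grasp point (between the pads) lies 159 mm ahead of it; z points along the fingers, y is the direction in which the jaws open and shut (so a half turn about z gives the same grasp; the last joint's range is limited). The gripper opens to 88 mm and grips with 3 to 60 N. Pads are 19 mm wide; open, the fingers measure 130 mm over their backs; the gripper's body (78 mm by 193 mm) begins 47 mm behind the grasp point.
Start: joints at [-1.021, 0.359, 0.012, 0, -1.224, -0.288], TCP at [0.175, -0.652, 0.405] pointing down, gripper open.
Joint ranges: [-3.07, 3.07], [-1.43, 2.12], [-1.02, 1.25], [-3.03, 1.67], [-3.05, -0], [-3.03, 3.03]. Speed limits (rad/s): [2.39, 2.39, 3.01, 3.14, 3.14, 3.14].

### API

Orientations are given as [roll, pitch, yaw] about the fixed x, y, z axes, in that order (R = Rz(yaw) Ry(pitch) Rx(roll)).
In Python, from station import * gives the robot as it stands.
- The arm moves only by the tool arm_command, never from a script. Its argument "targets" is a list of rows, each a list of 3 entries, a list of its own where there are three numbers: the turn, a rotation vector about the world's x, y, z in rad, then the shift along the world's x, y, z in mm, then the closure, from 0 (fully open) to 1 (shut). In form: [[[wx, wy, wz], [tx, ty, tz], fingers], ...]. A call has 1 to 8 rows; each row shifts and turns the commanded pose from where the row before left it; what a row does not reach is not made up. A row lasts 1/10 s, in which the tool goes at most 50 mm and 8.59 degrees, less where a joint would pass 70% of its speed; a pose out of reach is approached as far as the arm can. A call with a gripper value outside its range is refused whole. The fingers move at their own pace and stop on an object; "squeeze" is the grip in N (left out, the last holds). Time passes only in rows, so rows that do not move let the fingers close. It gives the time, the measured TCP pose, the force and the opening at its end, in the units of the state.
- get_state(): the state, without advancing time (a new reading comes with each control period).
- grab_frame(name): name is "scene" or "side" or "wrist"; returns (picture, depth): 480x640x3 uint8, red, green, blue; 480x640 float32, m along the optical axis (not along the pixel's ray), 0 where there is no reading.
- camera_params(name): a dict with "mtx" (3x3 intrinsics, pixels), "k1" (the pictures are not rectified: a ray, as slopes to the right and down, at radius r is drawn at 1 + k1 r^2 times it, then the intrinsics apply), "eye" and "orientation" of the camera in the world. Camera axes: x right, y down, z forward; pixel columns grow to the right and rows downward; lengths in m; the calibration is good to about 2 mm. A picture is of the moment at which its call begins: read the wrist's pose just before it. camera_params takes no time and is no camera call; for the wrist camera it gives the pose at the moment of the call.
- job_done(): hands the job in, once; it reports no verdict.
The state is a dict: "t": time; "q": joint angles; "qd": joint speeds; "joint_efforts": joint torques, N m; "eef_pos": TCP position; "ee_rot": TCP orientation; "force": force on the tool from outside, world axes, zero at the start; "moment": the same for the moment, N m; "width": finger opening in m.
Only numpy, scipy, OpenCV 4.12 (cv2) and the standard library are available. Lean on these libraries where they do the work, as an engineer would, in place of code of your own. Each camera call takes 0.05 s, during which the arm holds its last target.

## Working session

There is one attempt and no reset: what is moved stays moved. The work goes in short steps, Python scripts to look and compute and a tool call to move; the robot and the scene stay as the last step left them, time stands still between calls to the robot, and variables do not carry over. Pictures are saved under pics/ and viewed, and the job is handed in when it is done.

Besides the shell and the picture viewer there is one more tool, called after "Call:" by a JSON object that holds its "api" and its "payload", one argument or row to a line. arm_command: Moves the arm, as the interface text tells. Its arguments: {"type":"object","properties":{"targets":{"type":"array"},"squeeze":{"type":"number"}},"required":["targets"]}

```bash
mkdir -p pics
python3 - <<'E'
from station import *
import cv2,numpy as np
s=get_state();print(s)
for n in("scene","side"):
    p=camera_params(n);print(n,p)
    im,d=grab_frame(n);cv2.imwrite(f"pics/{n}0.png",im[:,:,::-1]);np.savez(f"{n}0.npz",im=im,d=d)
E
```

```text
{'t': 0.0, 'q': array([-1.02088184e+00,  3.59387686e-01,  1.10690773e-02, -3.68951437e-04,
       -1.22407434e+00, -2.88124083e-01]), 'qd': array([-0.00098962,  0.0009221 , -0.00042893,  0.00054604, -0.00058359,
        0.00020997]), 'joint_efforts': array([ 1.08209399e-03, -5.82713950e+01,  2.93052542e+01,  6.99670315e+00,
        6.77254808e-03, -2.28512208e-04]), 'eef_pos': array([ 0.17466779, -0.65181333,  0.40372298]), 'ee_rot': array([ 3.13996328e+00, -1.21194131e-04, -2.87992780e+00]), 'force': array([ 0.11668157, -0.19003298,  0.12591155]), 'moment': array([-0.03802586, -0.06909581, -0.0062597 ]), 'width': 0.0878148240535431}
scene {'mtx': array([[462.88576685,   0.        , 320.1620545 ],
       [  0.        , 462.88576685, 243.14811816],
       [  0.        ,   0.        ,   1.        ]]), 'k1': 0.004068210209706326, 'eye': array([ 1.00093834, -0.52558442,  0.62834514]), 'orientation': array([-2.2105699 ,  0.02015014,  0.66117185])}
side {'mtx': array([[479.02189988,   0.        , 319.56474913],
       [  0.        , 479.02189988, 234.9936006 ],
       [  0.        ,   0.        ,   1.        ]]), 'k1': -0.06650294763136529, 'eye': array([ 0.15446323, -0.58955269,  0.48100651]), 'orientation': array([-2.05813736, -0.0159366 , -0.59946379])}
```

View pics/scene0.png

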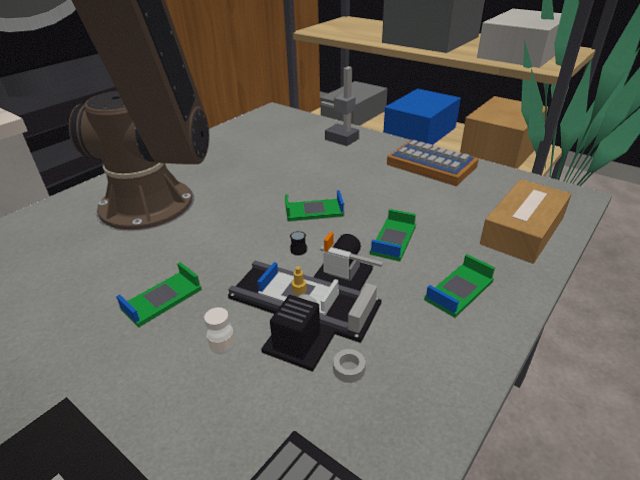

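View pics/side0.png

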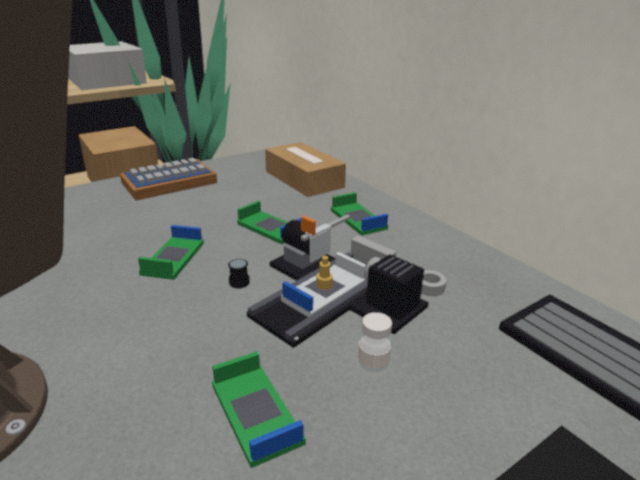

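The scene view shows the stage at about (305,300), its blue plate at (267,276), the orange tab at (328,241) and the pin at (298,282). In the side view the blue plate is at (297,296), the tab at (308,225) and the pin at (325,272). The green sleds are decoys.

```bash
cat > h.py <<'E'
import numpy as np,cv2
from scipy.spatial.transform import Rotation as Ro
from station import *
def rays(p,uv):
    uv=np.atleast_2d(uv).astype(float)
    K=p["mtx"];k=p["k1"]
    n=cv2.undistortPoints(uv[:,None,:],K,np.array([k,0,0,0.]))[:,0]
    R=Ro.from_euler('xyz',p["orientation"]).as_matrix()
    return np.c_[n,np.ones(len(n))]@R.T
def onz(p,uv,z):
    r=rays(p,uv);return p["eye"]+r*((z-p["eye"][2])/r[:,2])[:,None]
def dep(p,uv,d):
    return p["eye"]+rays(p,uv)*np.asarray(d)[:,None]
def tri(p1,u1,p2,u2):
    a=rays(p1,u1)[0];b=rays(p2,u2)[0];A=np.c_[a,-b]
    s=np.linalg.lstsq(A,p2["eye"]-p1["eye"],rcond=None)[0]
    x=p1["eye"]+a*s[0];y=p2["eye"]+b*s[1];return (x+y)/2,np.linalg.norm(x-y)
def mask(im,c):
    h=cv2.cvtColor(im,cv2.COLOR_RGB2HSV)
    lo,hi=dict(orange=((5,180,120),(16,255,255)),blue=((100,150,60),(125,255,255)),gold=((17,120,80),(30,255,255)))[c]
    return cv2.inRange(h,lo,hi)
E
python3 - <<'E'
from h import *
for n in("scene","side"):
    p=camera_params(n);f=np.load(n+"0.npz");im,d=f["im"],f["d"]
    for c in("orange","blue","gold"):
        k,l,st,ce=cv2.connectedComponentsWithStats(mask(im,c))
        for i in range(1,k):
            if st[i,4]<25: continue
            v,u=np.nonzero((l==i)&(d>0))
            if len(u)<5: continue
            X=dep(p,np.c_[u,v],d[v,u])
            print(n,c,st[i],ce[i].round(1),np.median(X,0).round(4),np.percentile(X,3,axis=0).round(3),np.percentile(X,97,axis=0).round(3))
for n,b in(("scene",(210,220,200,160)),("side",(230,190,220,160))):
    im=np.load(n+"0.npz")["im"];x,y,w,h=b
    cv2.imwrite(f"pics/{n}0c.png",cv2.resize(im[y:y+h,x:x+w,::-1],(w*7//2,h*7//2),interpolation=cv2.INTER_CUBIC))
E
```

```text
scene orange [324 232   9  19  93] [328.9 240.6] [0.5716 0.0376 0.1082] [0.564 0.025 0.092] [0.576 0.053 0.116]
scene blue [ 384   88   77   56 3141] [422.  115.2] [ 0.187   1.1718 -0.0934] [ 0.049  1.105 -0.197] [ 0.259  1.389 -0.068]
scene blue [337 191   7  21  78] [339.7 200.4] [0.4283 0.2687 0.0344] [0.404 0.252 0.016] [0.448 0.293 0.039]
scene blue [371 240  30  17 336] [385.4 248.1] [0.6178 0.1739 0.0271] [0.59  0.165 0.012] [0.646 0.182 0.038]
scene blue [257 262  21  29 280] [266.9 276.3] [ 0.4912 -0.055   0.0416] [ 0.453 -0.083  0.012] [ 0.498 -0.023  0.05 ]
scene blue [426 285  33  28 422] [441.7 298.5] [0.7835 0.1022 0.0283] [0.753 0.097 0.013] [0.812 0.109 0.038]
scene blue [117 295  22  27 227] [127.7 308.1] [ 0.3348 -0.2673  0.0328] [ 0.303 -0.271  0.012] [ 0.361 -0.261  0.039]
scene gold [ 466   97   61   38 1120] [500.2 113.8] [ 0.4824  1.2097 -0.0366] [ 0.401  1.111 -0.041] [ 0.593  1.372 -0.033]
scene gold [502 131   8  11  29] [506.  136.8] [ 0.558   1.1087 -0.0731] [ 0.544  1.105 -0.088] [ 0.567  1.116 -0.051]
scene gold [ 486  180   85   58 2145] [529.1 209. ] [
[... 166 characters left out ...]
-0.03   0.079]
side orange [302 217  13  17 131] [307.6 224.4] [0.5633 0.0355 0.1061] [0.56  0.023 0.094] [0.568 0.049 0.117]
side blue [362 214  25  17 295] [373.9 222. ] [0.7763 0.1007 0.0263] [0.749 0.095 0.013] [0.807 0.107 0.038]
side blue [172 226  29  13 308] [185.8 232. ] [0.4214 0.2713 0.0274] [0.401 0.251 0.015] [0.442 0.291 0.038]
side blue [283 282  29  29 429] [297. 296.] [ 0.4833 -0.0573  0.0396] [ 0.476 -0.084  0.027] [ 0.491 -0.027  0.051]
side blue [ 250  421   53   40 1104] [276.1 440.2] [ 0.3235 -0.2684  0.0295] [ 0.295 -0.272  0.013] [ 0.354 -0.262  0.039]
side gold [317 256  15  33 361] [324.1 274.1] [ 0.5455 -0.0428  0.0462] [ 0.537 -0.05   0.027] [ 0.556 -0.032  0.08 ]
```

View pics/scene0c.png

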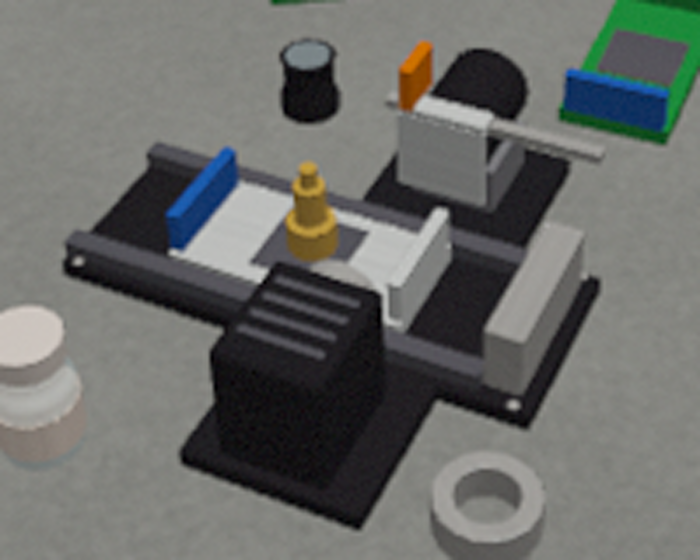

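View pics/side0c.png

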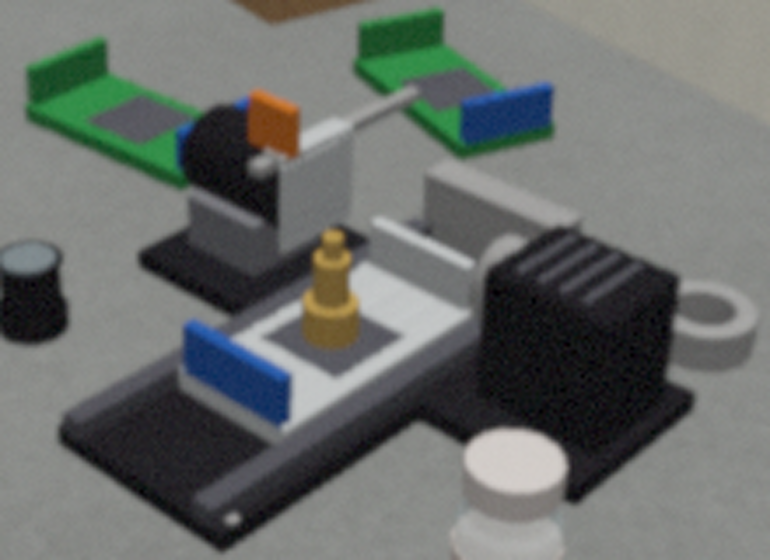

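```bash
python3 - <<'E'
from h import *
C={}
for n in("scene","side"):
    p=camera_params(n);f=np.load(n+"0.npz");im,d=f["im"],f["d"]
    v,u=np.nonzero(d>0);X=dep(p,np.c_[u,v],d[v,u]);C[n]=(X,u,v,im[v,u])
    hsv=cv2.cvtColor(im,cv2.COLOR_RGB2HSV)[v,u]
    t=(X[:,0]>.45)&(X[:,0]<.75)&(X[:,1]>-.2)&(X[:,1]<.1)
    tab=t&(X[:,2]<.004)&(X[:,2]>-.01);print(n,"table z",np.median(X[(abs(X[:,2])<.02)&t&(abs(X[:,0]-.6)<.2)][:,2]))
    # z-slices
    for nm,zl,zh in(("z45-60",.045,.06),):
        m=t&(X[:,2]>zl)&(X[:,2]<zh)
        q=X[m];
        g=q[(q[:,0]>.63)&(hsv[m][:,1]<60)&(hsv[m][:,2]>100)]
        print(nm,len(g),g.min(0) if len(g) else '',g.max(0) if len(g) else '')
        if len(g)>10:
            w,V=np.linalg.eigh(np.cov((g[:,:2]).T));print(g.mean(0),V[:,1],np.degrees(np.arctan2(-V[0,1],V[1,1])),w**.5)
    for c in("blue","orange"):
        mk=mask(im,c)[v,u]>0
        b=X[mk&t]
        b=b[b[:,2]>.025]
        w,V=np.linalg.eigh(np.cov((b[:,:2]).T));V=V[:,1]*np.sign(V[1,1]);a=(b[:,:2]-b[:,:2].mean(0))@V
        print(c,len(b),b.mean(0).round(4),"yaw",np.degrees(np.arctan2(-V[0],V[1])).round(2),np.percentile(a,[2,98]))
E
# top-down height image
python3 - <<'E'
from h import *
H=np.zeros((560,700,3),np.uint8)
for n in("side","scene"):
    p=camera_params(n);f=np.load(""+n+"0.npz");im,d=f["im"],f["d"]
    v,u=np.nonzero(d>0);X=dep(p,np.c_[u,v],d[v,u]);o=np.argsort(X[:,2]);X=X[o];c=im[v,u][o]
    i=((X[:,0]-.4)*2000).astype(int);j=((.1-X[:,1])*2000).astype(int)
    k=(i>=0)&(i<700)&(j>=0)&(j<560)
    for a,b,cc in zip(i[k],j[k],c[k]): cv2.circle(H,(int(a),int(b)),2,tuple(int(q) for q in cc[::-1]),-1)
cv2.imwrite("pics/top.png",H)
E
```

```text
scene table z 0.00014675675965336588
z45-60 430 [ 0.66208215 -0.05364985  0.04503117] [0.70153442 0.03741235 0.0541798 ]
[ 0.68212065 -0.01044506  0.05123963] [-0.21853826  0.97582838] 12.623192241175346 [0.00631196 0.02579698]
blue 256 [ 0.4913 -0.0567  0.0419] yaw 11.7 [-0.02710692  0.0327538 ]
orange 97 [0.5711 0.0361 0.1071] yaw 11.41 [-0.01225498  0.01605071]
side table z 0.0010971230539217058
z45-60 331 [ 0.65670129 -0.15765205  0.04608049] [0.69737925 0.03619041 0.05741466]
[ 0.67675218 -0.01141766  0.05233518] [-0.20962131  0.97778265] 12.100161203421056 [0.00729951 0.02692566]
blue 431 [ 0.4844 -0.0548  0.0404] yaw -9.76 [-0.02862583  0.02796878]
orange 131 [0.5635 0.0353 0.106 ] yaw 13.48 [-0.01267237  0.01383433]
```

View pics/top.png

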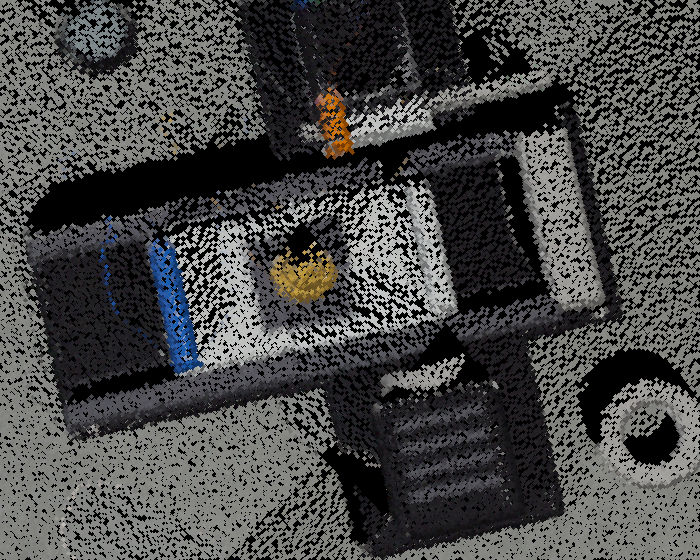

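From the depth cloud, the stage yaw is about 12°. The sled's push face is near (0.481, -0.054) and about 51 mm short of home. The tab centre is near (0.5675, 0.0365) at 107 mm height, with the joint at about 2 mm. I'll close the fingers and travel high to the near side of the tab.

Call:
{"api": "arm_command", "payload": {
  "targets": [
    [[0,0,-0.052],[17.5,34,0],1],
    [[0,0,0],[17.5,34,0],1],
    [[0,0,0],[17.5,34,0],1],
    [[0,0,0],[17.5,34,0],1],
    [[0,0,0],[17.5,34,0],1],
    [[0,0,0],[17.5,34,0],1],
    [[0,0,0],[17.5,34,0],1],
    [[0,0,0],[17.5,34,0],1]
  ],
  "squeeze": 10
}}

```text
t: 0.9
eef_pos: [0.315, -0.3785, 0.4045]
ee_rot: [3.141, -0.0, -2.932]
force: [1.5, -0.3, -0.3]
width: 0.0297
```

Call:
{"api": "arm_command", "payload": {
  "targets": [
    [[0,0,0],[17.5,34,0],1],
    [[0,0,0],[17.5,34,0],1],
    [[0,0,0],[17.5,34,0],1],
    [[0,0,0],[17.5,34,0],1],
    [[0,0,0],[17.5,34,0],1],
    [[0,0,0],[17.5,34,0],1],
    [[0,0,0],[17.5,34,0],1],
    [[0,0,0],[17.5,34,0],1]
  ]
}}

```text
t: 1.7
eef_pos: [0.4549, -0.1064, 0.4046]
ee_rot: [3.141, 0.0, -2.932]
force: [0.6, -1.0, -0.8]
width: 0.0008
```

Call:
{"api": "arm_command", "payload": {
  "targets": [
    [[0,0,0],[17.5,34,0],1],
    [[0,0,0],[17.5,34,0],1],
    [[0,0,0],[17.5,34,0],1],
    [[0,0,0],[17.5,34,0],1],
    [[0,0,0],[0,0,0],1],
    [[0,0,0],[0,0,0],1]
  ]
}}

```text
t: 2.3
eef_pos: [0.5248, 0.0288, 0.4039]
ee_rot: [-3.141, -0.002, -2.93]
force: [-0.0, -0.5, -0.3]
width: 0.0003
```

Call:
{"api": "arm_command", "payload": {
  "targets": [
    [[0,0,0],[0,0,-33],1],
    [[0,0,0],[0,0,-33],1],
    [[0,0,0],[0,0,-33],1],
    [[0,0,0],[0,0,-30],1],
    [[0,0,0],[0,0,0],1],
    [[0,0,0],[0,0,0],1]
  ]
}}

```text
t: 2.9
eef_pos: [0.5247, 0.0274, 0.2762]
ee_rot: [-3.141, -0.001, -2.932]
force: [0.1, 0.5, 0.4]
width: 0.0001
```

Run:
```python
from h import *
s=get_state();print(s["eef_pos"],s["force"])
o=[]
for n,b in(("scene",(210,180,200,200)),("side",(230,150,200,200))):
    im,d=grab_frame(n);x,y,w,h=b;np.savez(n+"1.npz",im=im,d=d)
    o.append(cv2.resize(im[y:y+h,x:x+w,::-1],(400,400),interpolation=cv2.INTER_CUBIC))
cv2.imwrite("pics/a1.png",np.hstack(o))
```

```text
[0.52467159 0.02735434 0.27619681] [0.14098334 0.53443105 0.39020763]
```

View pics/a1.png

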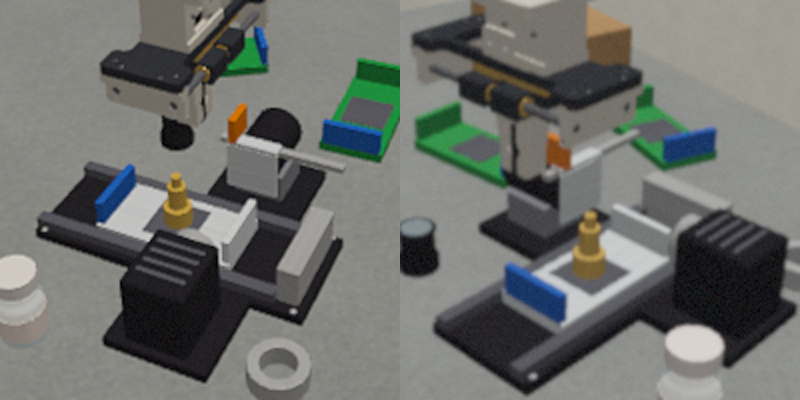

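The picture shows the closed fingertips behind the tab, level with it: scene crop about (195,115) against the tab at (238,123). Now I push along the stage's +x.

Call:
{"api": "arm_command", "payload": {
  "targets": [
    [[0,0,0],[9.8,2.1,0],1],
    [[0,0,0],[9.8,2.1,0],1],
    [[0,0,0],[4.9,1,0],1],
    [[0,0,0],[4.9,1,0],1],
    [[0,0,0],[4.9,1,0],1],
    [[0,0,0],[4.9,1,0],1],
    [[0,0,0],[4.9,1,0],1],
    [[0,0,0],[4.9,1,0],1]
  ]
}}

```text
t: 3.8
eef_pos: [0.5739, 0.0383, 0.2754]
ee_rot: [3.142, -0.001, -2.932]
force: [-2.4, 1.2, 0.3]
width: -0.0
```

Call:
{"api": "arm_command", "payload": {
  "targets": [
    [[0,0,0],[4.9,1,0],1],
    [[0,0,0],[4.9,1,0],1],
    [[0,0,0],[4.9,1,0],1],
    [[0,0,0],[4.9,1,0],1],
    [[0,0,0],[0,0,0],1]
  ]
}}

```text
t: 4.3
eef_pos: [0.5942, 0.0424, 0.2757]
ee_rot: [-3.141, 0.001, -2.932]
force: [0.8, 0.1, 0.2]
width: 0.0006
```

Call:
{"api": "arm_command", "payload": {
  "targets": [
    [[0,0,0],[2,0.4,0],1],
    [[0,0,0],[2,0.4,0],1],
    [[0,0,0],[2,0.4,0],1]
  ]
}}

```text
t: 4.6
eef_pos: [0.5993, 0.0434, 0.2758]
ee_rot: [3.142, 0.0, -2.932]
force: [-2.7, 0.2, 0.1]
width: 0.0005
```

Call:
{"api": "arm_command", "payload": {
  "targets": [
    [[0,0,0],[1,0.2,0],1],
    [[0,0,0],[1,0.2,0],1]
  ]
}}

```text
t: 4.8
eef_pos: [0.6014, 0.0438, 0.2757]
ee_rot: [3.142, 0.0, -2.932]
force: [-1.7, 1.3, 0.5]
width: 0.0007
```

Call:
{"api": "arm_command", "payload": {
  "targets": [
    [[0,0,0],[1,0.2,0],1],
    [[0,0,0],[1,0.2,0],1]
  ]
}}

```text
t: 5.0
eef_pos: [0.6033, 0.0442, 0.2757]
ee_rot: [3.142, 0.0, -2.932]
force: [-2.3, 0.5, -0.0]
width: 0.0004
```

Call:
{"api": "arm_command", "payload": {
  "targets": [
    [[0,0,0],[1,0.2,0],1],
    [[0,0,0],[0.5,0.1,0],1]
  ]
}}

```text
t: 5.2
eef_pos: [0.6049, 0.0446, 0.2757]
ee_rot: [-3.142, 0.0, -2.932]
force: [-1.7, -0.5, -0.1]
width: 0.0006
```

Call:
{"api": "arm_command", "payload": {
  "targets": [
    [[0,0,0],[1,0.2,0],1]
  ]
}}

```text
t: 5.3
eef_pos: [0.6054, 0.0446, 0.2756]
ee_rot: [-3.142, -0.001, -2.932]
force: [-6.2, 0.8, 3.4]
width: 0.0001
```

Call:
{"api": "arm_command", "payload": {
  "targets": [
    [[0,0,0],[1,0.2,0],1]
  ]
}}

```text
t: 5.4
eef_pos: [0.6058, 0.0446, 0.2754]
ee_rot: [-3.141, -0.003, -2.932]
force: [-8.9, -0.2, 5.8]
width: 0.0003
```

Call:
{"api": "arm_command", "payload": {
  "targets": [
    [[0,0,0],[1.5,0.3,0],1],
    [[0,0,0],[0,0,0],1]
  ]
}}

```text
t: 5.6
eef_pos: [0.6063, 0.0446, 0.2751]
ee_rot: [-3.141, -0.006, -2.932]
force: [-11.8, -1.1, 7.0]
width: 0.0003
```

Run:
```python
from h import *
s=get_state();print(s["eef_pos"],s["force"])
o=[]
for n,b in(("scene",(250,180,150,150)),("side",(250,170,150,150))):
    im,d=grab_frame(n);x,y,w,h=b;np.savez(n+"2.npz",im=im,d=d)
    o.append(cv2.resize(im[y:y+h,x:x+w,::-1],(400,400),interpolation=cv2.INTER_CUBIC))
cv2.imwrite("pics/a2.png",np.hstack(o))
```

```text
[0.60630959 0.04463205 0.27511925] [-11.75953315  -1.06328507   6.95430241]
```

View pics/a2.png

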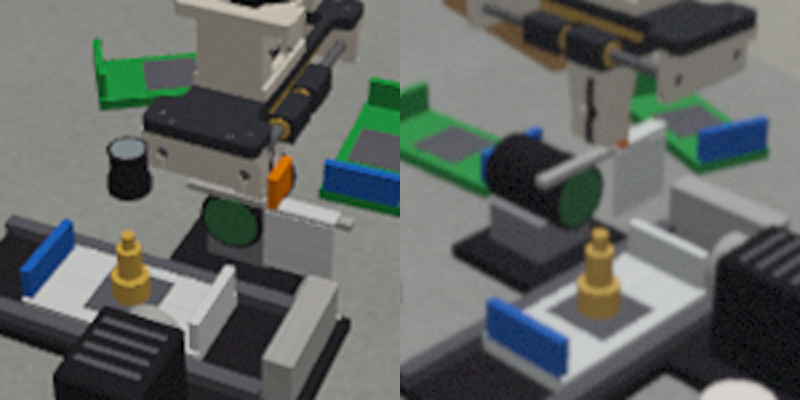

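Measured: the force jumps to about 12 N while motion stops, and both views show the green lens uncovered, so the shutter is at its stop. The tool position there also puts the stage origin within 1 mm of the image estimate. I'll back off, rise and go behind the blue plate.

Call:
{"api": "arm_command", "payload": {
  "targets": [
    [[0,0,0],[-4.9,-1,0],1],
    [[0,0,0],[-9.8,-2.1,0],1],
    [[0,0,0],[-14.7,-3.1,0],1],
    [[0,0,0],[0,0,25],1],
    [[0,0,0],[0,0,25],1],
    [[0,0,0],[0,0,20],1],
    [[0,0,0],[-25,-18,0],1],
    [[0,0,0],[-25,-18,0],1]
  ]
}}

```text
t: 6.5
eef_pos: [0.5285, 0.0029, 0.3463]
ee_rot: [3.141, 0.002, -2.931]
force: [-0.5, -0.2, -0.5]
width: 0.0004
```

Call:
{"api": "arm_command", "payload": {
  "targets": [
    [[0,0,0],[-25,-18,0],1],
    [[0,0,0],[-25,-18,0],1],
    [[0,0,0],[-25,-18,0],1],
    [[0,0,0],[-5,-9,0],1],
    [[0,0,0],[0,0,0],1],
    [[0,0,0],[0,0,0],1]
  ]
}}

```text
t: 7.1
eef_pos: [0.4494, -0.0599, 0.3461]
ee_rot: [-3.141, 0.002, -2.932]
force: [0.3, 1.0, -0.5]
width: 0.0003
```

Run:
```python
from h import *
s=get_state();print(s["eef_pos"],s["force"])
e=np.array([np.cos(np.radians(12)),np.sin(np.radians(12))]);n_=np.array([-e[1],e[0]])
o=[]
for n,b in(("scene",(200,170,200,200)),("side",(220,150,200,200))):
    p=camera_params(n);im,d=grab_frame(n);x,y,w,h=b;np.savez(n+"3.npz",im=im,d=d)
    o.append(cv2.resize(im[y:y+h,x:x+w,::-1],(400,400),interpolation=cv2.INTER_CUBIC))
    for c in("orange","blue"):
        k,l,st,ce=cv2.connectedComponentsWithStats(mask(im,c))
        for i in range(1,k):
            v,u=np.nonzero((l==i)&(d>0))
            if len(u)<25: continue
            X=dep(p,np.c_[u,v],d[v,u]);m=np.median(X,0)
            if abs(m[0]-.55)<.1 and abs(m[1])<.09: print(n,c,len(u),m.round(4),"along/lat",(m[:2]@e).round(4),(m[:2]@n_).round(4))
cv2.imwrite("pics/a3.png",np.hstack(o))
```

```text
[ 0.44936128 -0.05994131  0.34609397] [ 0.29049041  0.97710206 -0.53973163]
scene orange 92 [0.624 0.045 0.103] along/lat 0.6197 -0.0857
scene blue 282 [ 0.4907 -0.0552  0.0421] along/lat 0.4685 -0.156
side orange 149 [0.6153 0.0456 0.1067] along/lat 0.6114 -0.0833
side blue 428 [ 0.4832 -0.0572  0.0402] along/lat 0.4608 -0.1564
```

View pics/a3.png

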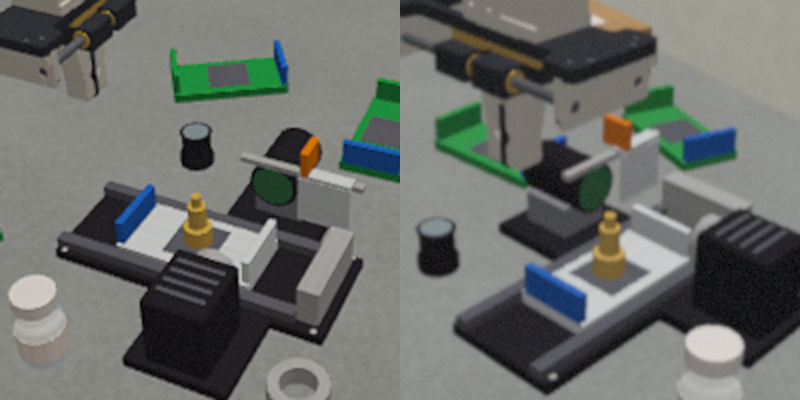

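The picture shows the shutter open, with the tab moved about 53 mm; the lens is visible and the sled and pin are undisturbed. Fingers stand about 24 mm behind the blue plate. I'll descend to a tip height of about 30 mm.

Call:
{"api": "arm_command", "payload": {
  "targets": [
    [[0,0,0],[0.4,-2,-30],1],
    [[0,0,0],[0,0,-30],1],
    [[0,0,0],[0,0,-30],1],
    [[0,0,0],[0,0,-30],1],
    [[0,0,0],[0,0,-18],1],
    [[0,0,0],[0,0,0],1],
    [[0,0,0],[0,0,0],1]
  ]
}}

```text
t: 7.9
eef_pos: [0.4499, -0.0616, 0.2076]
ee_rot: [-3.141, -0.001, -2.931]
force: [0.7, 0.1, -0.1]
width: 0.0004
```

Run:
```python
from h import *
s=get_state();print(s["eef_pos"],s["force"])
o=[]
for n,b in(("scene",(200,170,200,200)),("side",(220,150,200,200))):
    im,d=grab_frame(n);x,y,w,h=b
    o.append(cv2.resize(im[y:y+h,x:x+w,::-1],(400,400),interpolation=cv2.INTER_CUBIC))
cv2.imwrite("pics/a4.png",np.hstack(o))
```

```text
[ 0.44992255 -0.0616099   0.20762177] [ 0.70879247  0.10823766 -0.05342658]
```

View pics/a4.png

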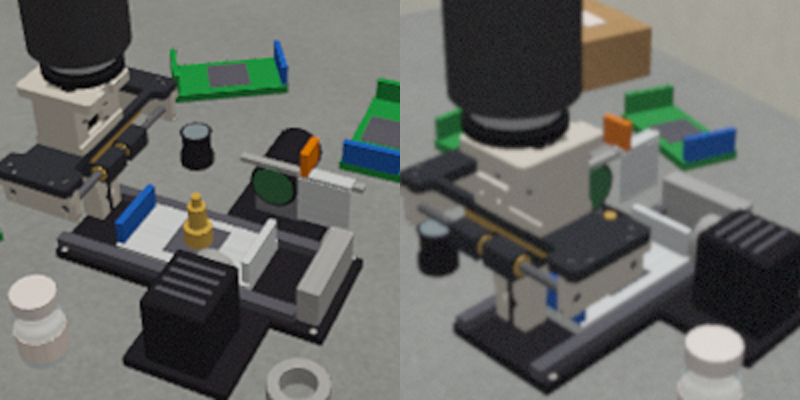

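The fingertips stand in the channel behind the blue plate (scene crop about (105,195), plate at (135,213)), clear of the jar, loupe and rails. I'll approach slowly.

Call:
{"api": "arm_command", "payload": {
  "targets": [
    [[0,0,0],[5.9,1.2,0],1],
    [[0,0,0],[5.9,1.2,0],1],
    [[0,0,0],[2.9,0.6,0],1],
    [[0,0,0],[1,0.2,0],1],
    [[0,0,0],[1,0.2,0],1],
    [[0,0,0],[1,0.2,0],1],
    [[0,0,0],[1,0.2,0],1],
    [[0,0,0],[1,0.2,0],1]
  ]
}}

```text
t: 8.8
eef_pos: [0.469, -0.058, 0.2076]
ee_rot: [3.142, -0.0, -2.932]
force: [-0.3, -0.1, -0.1]
width: 0.0002
```

Call:
{"api": "arm_command", "payload": {
  "targets": [
    [[0,0,0],[1,0.2,0],1],
    [[0,0,0],[1,0.2,0],1],
    [[0,0,0],[1,0.2,0],1],
    [[0,0,0],[1,0.2,0],1],
    [[0,0,0],[1,0.2,0],1],
    [[0,0,0],[1,0.2,0],1],
    [[0,0,0],[1,0.2,0],1],
    [[0,0,0],[1,0.2,0],1]
  ]
}}

```text
t: 9.6
eef_pos: [0.477, -0.0564, 0.2076]
ee_rot: [3.142, -0.0, -2.932]
force: [-0.3, 0.0, -0.7]
width: 0.0008
```

Call:
{"api": "arm_command", "payload": {
  "targets": [
    [[0,0,0],[1,0.2,0],1],
    [[0,0,0],[1.2,0.3,0],1],
    [[0,0,0],[1.5,0.3,0],1],
    [[0,0,0],[1.5,0.3,0],1],
    [[0,0,0],[1.5,0.3,0],1],
    [[0,0,0],[1.5,0.3,0],1],
    [[0,0,0],[1.5,0.3,0],1],
    [[0,0,0],[1.5,0.3,0],1]
  ]
}}

```text
t: 10.4
eef_pos: [0.4883, -0.0541, 0.2077]
ee_rot: [-3.142, -0.0, -2.932]
force: [-2.4, -0.3, -0.2]
width: 0.0005
```

Call:
{"api": "arm_command", "payload": {
  "targets": [
    [[0,0,0],[1.5,0.3,0],1],
    [[0,0,0],[1.5,0.3,0],1],
    [[0,0,0],[1.5,0.3,0],1],
    [[0,0,0],[1.5,0.3,0],1],
    [[0,0,0],[1.5,0.3,0],1],
    [[0,0,0],[1.5,0.3,0],1],
    [[0,0,0],[1,0.2,0],1],
    [[0,0,0],[0.5,0.1,0],1]
  ]
}}

```text
t: 11.2
eef_pos: [0.4988, -0.052, 0.2076]
ee_rot: [-3.142, -0.0, -2.932]
force: [-1.9, 0.5, 0.2]
width: 0.0001
```

Run:
```python
from h import *
s=get_state();print(s["eef_pos"],s["force"])
o=[]
for n,b in(("scene",(200,170,200,200)),("side",(220,150,200,200))):
    im,d=grab_frame(n);x,y,w,h=b
    o.append(cv2.resize(im[y:y+h,x:x+w,::-1],(400,400),interpolation=cv2.INTER_CUBIC))
cv2.imwrite("pics/a5.png",np.hstack(o))
```

```text
[ 0.49879106 -0.05195479  0.20764382] [-1.93021681  0.45643585  0.1542155 ]
```

View pics/a5.png

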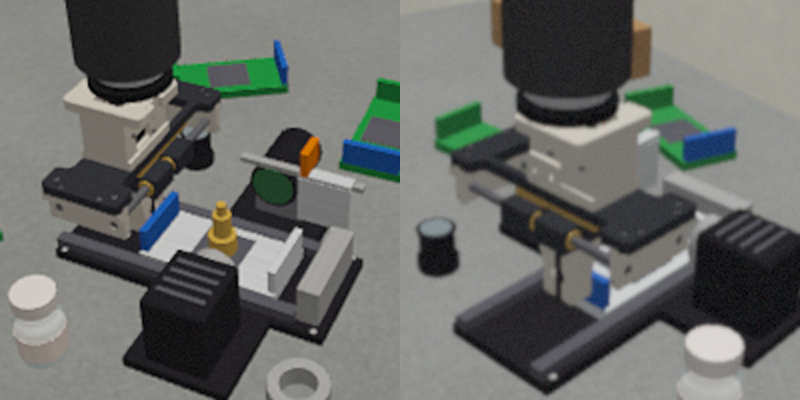

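The pin stands upright and has moved with the sled; contact force is about 2 N. About 23 mm remain, so I continue.

Call:
{"api": "arm_command", "payload": {
  "targets": [
    [[0,0,0],[0.5,0.1,0],1],
    [[0,0,0],[1,0.2,0],1],
    [[0,0,0],[1.5,0.3,0],1],
    [[0,0,0],[1.5,0.3,0],1],
    [[0,0,0],[1.5,0.3,0],1],
    [[0,0,0],[1.5,0.3,0],1],
    [[0,0,0],[1.5,0.3,0],1],
    [[0,0,0],[1.5,0.3,0],1]
  ]
}}

```text
t: 12.1
eef_pos: [0.5093, -0.0499, 0.2077]
ee_rot: [-3.142, 0.0, -2.932]
force: [-2.3, 0.4, 1.6]
width: 0.0003
```

Call:
{"api": "arm_command", "payload": {
  "targets": [
    [[0,0,0],[1.5,0.3,0],1],
    [[0,0,0],[1.5,0.3,0],1],
    [[0,0,0],[1,0.2,0],1],
    [[0,0,0],[1,0.2,0],1],
    [[0,0,0],[0.5,0.1,0],1],
    [[0,0,0],[0.5,0.1,0],1]
  ]
}}

```text
t: 12.7
eef_pos: [0.5152, -0.0487, 0.2076]
ee_rot: [3.142, -0.0, -2.932]
force: [-1.3, -0.2, 1.0]
width: 0.0005
```

Call:
{"api": "arm_command", "payload": {
  "targets": [
    [[0,0,0],[0.5,0.1,0],1],
    [[0,0,0],[0.5,0.1,0],1],
    [[0,0,0],[0.5,0.1,0],1],
    [[0,0,0],[0.5,0.1,0],1]
  ]
}}

```text
t: 13.1
eef_pos: [0.5172, -0.0483, 0.2077]
ee_rot: [3.142, 0.0, -2.932]
force: [-1.3, -0.3, 0.1]
width: 0.0003
```

Call:
{"api": "arm_command", "payload": {
  "targets": [
    [[0,0,0],[0.5,0.1,0],1],
    [[0,0,0],[0.5,0.1,0],1],
    [[0,0,0],[0.5,0.1,0],1],
    [[0,0,0],[0.5,0.1,0],1]
  ]
}}

```text
t: 13.5
eef_pos: [0.5192, -0.0479, 0.2077]
ee_rot: [3.142, 0.0, -2.932]
force: [-1.7, -0.2, 0.2]
width: 0.0005
```

Call:
{"api": "arm_command", "payload": {
  "targets": [
    [[0,0,0],[0.5,0.1,0],1],
    [[0,0,0],[0.5,0.1,0],1],
    [[0,0,0],[0.5,0.1,0],1]
  ]
}}

```text
t: 13.8
eef_pos: [0.5207, -0.0476, 0.2077]
ee_rot: [3.142, -0.0, -2.932]
force: [-1.3, -0.4, 0.4]
width: 0.0004
```

Call:
{"api": "arm_command", "payload": {
  "targets": [
    [[0,0,0],[0.5,0.1,0],1],
    [[0,0,0],[0.5,0.1,0],1]
  ]
}}

```text
t: 14.0
eef_pos: [0.5217, -0.0474, 0.2077]
ee_rot: [3.142, 0.0, -2.932]
force: [-0.1, -0.0, 0.7]
width: 0.0003
```

Call:
{"api": "arm_command", "payload": {
  "targets": [
    [[0,0,0],[0.5,0.1,0],1],
    [[0,0,0],[0.5,0.1,0],1]
  ]
}}

```text
t: 14.2
eef_pos: [0.5224, -0.0473, 0.2076]
ee_rot: [3.142, -0.001, -2.932]
force: [-4.5, 0.4, 1.4]
width: 0.0004
```

Call:
{"api": "arm_command", "payload": {
  "targets": [
    [[0,0,0],[0.5,0.1,0],1],
    [[0,0,0],[0.5,0.1,0],1]
  ]
}}

```text
t: 14.4
eef_pos: [0.5227, -0.0473, 0.2073]
ee_rot: [3.142, -0.003, -2.932]
force: [-7.0, -1.5, 2.8]
width: 0.0005
```

Call:
{"api": "arm_command", "payload": {
  "targets": [
    [[0,0,0],[0.7,0.1,0],1],
    [[0,0,0],[0.7,0.1,0],1]
  ]
}}

```text
t: 14.6
eef_pos: [0.5232, -0.0474, 0.207]
ee_rot: [3.142, -0.005, -2.932]
force: [-10.0, -2.0, 5.1]
width: 0.0007
```

Run:
```python
from h import *
s=get_state();print(s["eef_pos"],s["force"])
o=[]
for n,b in(("scene",(250,200,150,150)),("side",(250,170,150,150))):
    im,d=grab_frame(n);x,y,w,h=b
    o.append(cv2.resize(im[y:y+h,x:x+w,::-1],(400,400),interpolation=cv2.INTER_CUBIC))
cv2.imwrite("pics/a6.png",np.hstack(o))
```

```text
[ 0.52319154 -0.04737187  0.20701989] [-9.95619968 -1.97359706  5.14077664]
```

View pics/a6.png

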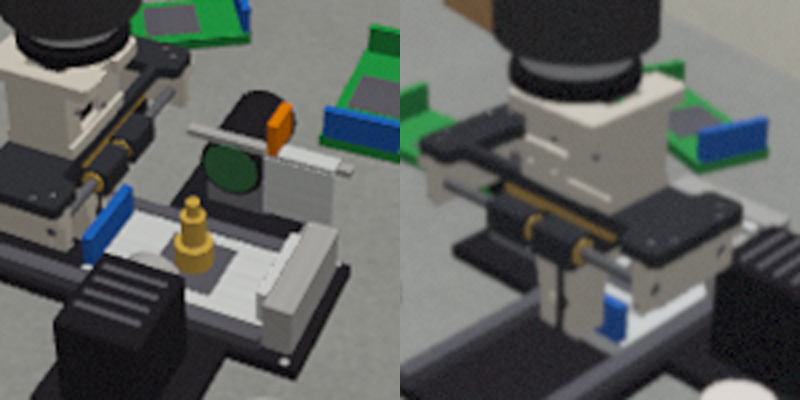

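The sled's far plate is against the end stop (scene crop about (285,260)), the pin is upright, and the force rose to 10 N with motion stopped. I'll release gently and clear the area.

Call:
{"api": "arm_command", "payload": {
  "targets": [
    [[0,0,0],[-1.5,-0.3,0],1],
    [[0,0,0],[-2,-0.4,0],1],
    [[0,0,0],[-9.8,-2.1,0],1],
    [[0,0,0],[-14.7,-3.1,0],1],
    [[0,0,0],[-14.7,-3.1,0],1],
    [[0,0,0],[0,0,25],1],
    [[0,0,0],[0,0,40],1],
    [[0,0,0],[0,0,40],1]
  ]
}}

```text
t: 15.5
eef_pos: [0.482, -0.0558, 0.314]
ee_rot: [-3.141, 0.0, -2.932]
force: [0.7, 0.7, 0.6]
width: 0.0008
```

Call:
{"api": "arm_command", "payload": {
  "targets": [
    [[0,0,0],[0,0,40],1],
    [[0,0,0],[0,0,40],1],
    [[0,0,0],[-10,-40,0],1],
    [[0,0,0],[-10,-40,0],1],
    [[0,0,0],[-10,-40,0],1],
    [[0,0,0],[-10,-40,0],1],
    [[0,0,0],[-10,-40,0],1],
    [[0,0,0],[-5,-40,0],1]
  ]
}}

```text
t: 16.3
eef_pos: [0.4263, -0.2972, 0.3933]
ee_rot: [-3.141, 0.002, -2.932]
force: [1.4, 1.1, 1.3]
width: 0.0004
```

Call:
{"api": "arm_command", "payload": {
  "targets": [
    [[0,0,0],[0,-20,0],1],
    [[0,0,0],[0,0,0],1],
    [[0,0,0],[0,0,0],1]
  ]
}}

```text
t: 16.6
eef_pos: [0.427, -0.3161, 0.3926]
ee_rot: [-3.141, 0.001, -2.933]
force: [-0.4, 0.6, -0.3]
width: 0.0005
```

Run:
```python
from h import *
s=get_state();print(s["t"],s["eef_pos"],s["force"])
e=np.array([np.cos(np.radians(12)),np.sin(np.radians(12))]);n_=np.array([-e[1],e[0]])
o=[]
for n,b in(("scene",(200,170,200,220)),("side",(220,150,220,220))):
    p=camera_params(n);im,d=grab_frame(n);x,y,w,h=b
    o.append(cv2.resize(im[y:y+h,x:x+w,::-1],(400,400),interpolation=cv2.INTER_CUBIC))
    for c in("orange","blue","gold"):
        k,l,st,ce=cv2.connectedComponentsWithStats(mask(im,c))
        for i in range(1,k):
            v,u=np.nonzero((l==i)&(d>0))
            if len(u)<25: continue
            X=dep(p,np.c_[u,v],d[v,u]);m=np.median(X,0)
            if abs(m[0]-.55)<.1 and abs(m[1])<.09: print(n,c,len(u),m.round(4),"along/lat",(m[:2]@e).round(4),(m[:2]@n_).round(4))
cv2.imwrite("pics/a7.png",np.hstack(o))
```

```text
16.6 [ 0.42703157 -0.31606181  0.39262626] [-0.43941958  0.59183832 -0.33038887]
scene orange 81 [0.6239 0.0495 0.1058] along/lat 0.6205 -0.0813
scene blue 279 [ 0.5409 -0.0471  0.0415] along/lat 0.5193 -0.1586
scene gold 312 [ 0.6064 -0.0311  0.0443] along/lat 0.5867 -0.1565
side orange 41 [0.615  0.0475 0.0967] along/lat 0.6114 -0.0814
side blue 425 [ 0.533  -0.0452  0.0401] along/lat 0.5119 -0.155
side gold 292 [ 0.5947 -0.0334  0.0452] along/lat 0.5747 -0.1563
```

View pics/a7.png

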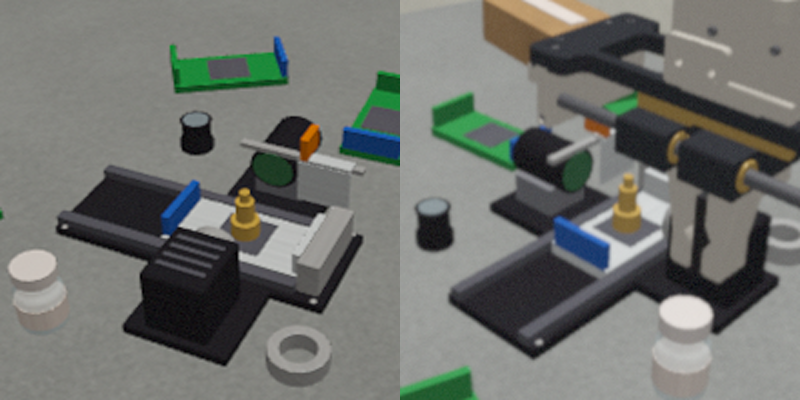

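The final views show the lens uncovered, the sled against the stop (moved 51 mm), the pin upright, the other objects in place and the hand high and clear.

```bash
python3 -c "
from station import *
print(job_done())"
```

```text
the job is handed in; nothing more can be done
None
```

The stage is ready for a reading, and I handed the job in at about 17 s of the 45 s allowed.

- **Shutter:** I pushed the orange tab with closed fingertips until it met its stop. The force rose to about 12 N with motion stopped. The tab moved about 53 mm, which matches a start at about 2 mm. Both views show the lens uncovered, and it stayed open afterwards.
- **Sled:** I then pushed the blue plate at 10–15 mm/s on about 2 N until the sled met the end stop, where the force rose to about 10 N. The camera measured 51 mm of travel against the 50–51 mm I had predicted.
- **Pin and other objects:** The pin is still upright on the sled. The jar, ring gauge and loupe look unmoved; I checked them only by eye.
- **Hand:** It finished raised and clear, with the force reading near zero.

No check failed. The lateral measurements of the stage from different features differed by a few millimetres, well within the channel clearance. In the last side view the gripper partly hid the tab, so its final position rests mainly on the scene view.

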